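Trial-close a denture flask

ROBOT

A 7-joint arm with a two-finger parallel gripper is mounted at the origin on the work surface. World frame = base frame: x ahead of the robot, y to its left, z up, the work surface at z = 0. Lengths are in mm, angles in rad, forces in N, time in s.
With the tool pointing down it reaches from about 400 to 875 mm from the base axis. Payload 4.4 kg.
Tool frame: the origin (TCP) lies at the very end of the fingers, on their centre line; the grasp point (between the pads) lies 19 mm behind it; z points along the fingers, y is the direction in which the jaws open and shut (so a half turn about z gives the same grasp; the last joint's range is limited). The gripper opens to 85 mm and grips with 20 to 120 N. Pads are 22 mm wide; open, the fingers measure 114 mm over their backs; the gripper's body (76 mm by 85 mm) begins 54 mm behind the grasp point. The pads swing forward as they close: fully open they stand 13 mm farther back than shut.
Start: joints at [1.249, 0.628, 0.038, 1.517, -0.027, 0.996, -0.02], TCP at [164.49, -628.857, 231.313] pointing down, gripper open.
Joint ranges: [-3.06, 3.06], [-0.37, 2.12], [-1.25, 1.32], [0.18, 2.47], [-1.1, 4.24], [0.23, 1.98], [-2.94, 2.94]. Speed limits (rad/s): [2.57, 2.57, 3.14, 3.14, 3.14, 3.14, 3.14].

INTERFACE

Orientations are given as [roll, pitch, yaw] about the fixed x, y, z axes, in that order (R = Rz(yaw) Ry(pitch) Rx(roll)).
In Python, from cell import ctrl gives the robot as it stands.
- The arm moves only by the shell command python3 -m crank 'ROWS' [OPENING]. ROWS is JSON, a list that holds one entry, the list of rows, each a list of 6 numbers: the shift along the tool's x, y, z in units of 30 mm (1.0 is 30 mm), then the turn, a rotation vector about the tool's x, y, z in units of 6 degrees (1.0 is 6 degrees). In form: [[[tx, ty, tz, rx, ry, rz], ...]]. A call has 1 to 12 rows; each row shifts and turns the pose as measured when the row begins, along the tool's axes as they then stand; what a row does not reach is not made up. A row lasts 1/12 s, in which the tool goes at most 41.7 mm and 7.16 degrees, less where a joint would pass 70% of its speed; a pose out of reach is approached as far as the arm can. A call is refused whole if a number of a shift passes 1 or a number of a turn 1, either way. A call with a gripper value outside its range is refused whole. OPENING is the gripper command: -1 is fully open, 1 is shut, values between are in proportion, set as the call begins (- or left out, the last holds). The fingers move at their own pace and stop on an object; the grip force is fixed at half the most. Time passes only in rows, so rows that do not move let the fingers close. It gives the time, the measured TCP pose, the force and the opening at its end, in the units of the state.
- ctrl.read_state(): the state, without advancing time (a new reading comes with each control period).
- ctrl.get_image(name): name is "side" or "top" or "wrist"; returns a dict with "color" (400x640x3 uint8, red, green, blue), "depth" (400x640 float32, mm along the optical axis (not along the pixel's ray), 0 where there is no reading), "camera_matrix" (3x3 intrinsics, pixels), "k1" (the pictures are not rectified: a ray, as slopes to the right and down, at radius r is drawn at 1 + k1 r^2 times it, then the intrinsics apply), "R" (3x3) and "t" (3): a world point X has camera coordinates R X + t. Camera axes: x right, y down, z forward; pixel columns grow to the right and rows downward; lengths in mm; the calibration is good to about 2 mm. A picture is of the moment at which its call begins.
- ctrl.finish_job(): hands the job in, once; it reports no verdict.
Trained networks look in a picture, given as the dict that the camera call returned (one of the last four; its "shot" number tells which), for a name from the list of things; names that differ only in an ending like _2 or _b are one class to them, and where a whole thing is asked for, a point or a joint stands for the part that bears it (a point fixed in the world has none). Each returns a list of dicts, best first, with "conf" (0 to 1); they miss things now and then, are a little off and sometimes report something else, mostly with a low value. They report only what shows in the picture. A call takes as long as a camera call. They do not tell look-alikes from the thing itself.
- ctrl.search_frame(query, picture): "extent" ([centre column, centre row, width, height] in pixels, round what is visible of it).
The state is a dict: "clock": time; "qpos": joint angles; "qd": joint speeds; "tau": joint torques, N m; "eef_pos": TCP position; "tool_rot": TCP orientation; "force": force on the tool from outside, world axes, zero at the start; "torque": the same for the moment, N m; "width": finger opening in mm.
Only numpy, scipy, OpenCV 4.12 (cv2) and the standard library are available. Lean on these libraries where they do the work, as an engineer would, in place of code of your own. Each camera call takes 0.05 s, during which the arm holds its last target. There are 200 camera calls.

TASK

Trial-close the small brass denture flask, dry, before its second pour: lower the open D-shaped middle ring squarely over the three posts of the lower half until it sits metal to metal all round, then put the lid on over the same posts until it lies fully home on the ring. Set both parts down gently - do not drop or force them - without touching the tooth set-up, and leave the jar, the tumbler and the plaster model alone.

Things in the scene. Friction and masses are not known exactly. Their poses are not given: they have to be found in the camera images.
- lower: Lower half of the flask, brass, held in a dark steel bench bed (150 x 96 x 10 mm): fixed, does not move. Origin at bench level; z up. In plan a D 56 mm wide (y): half-round front towards -x, square heel towards +x. Its joint face, where the ring lands, is 40 mm above the bench.
- seat (a point): Point on the joint face, straight above the origin of the lower half, same axes. Three upright steel posts, 8 mm across, rise 46 mm above the joint face (their last 6 mm taper to 3.6 mm) at x, y = (-55, 0), (+41, +20), (+41, -20) mm from this point.
- ring: Open middle ring of the flask, brass, about 0.44 kg, loose, lying flat right way up on the bench. D-shaped frame, half-round front towards -x, 28 mm high, wall 6 mm, 116 mm long. Three lugs 20 mm across with 11 mm through bores at x, y = (-55, 0), (+41, +20), (+41, -20) mm. Origin on its underside, z up.
- ring_center (a point): Same axes as the ring, 14 mm above its underside; mass centre within 6 mm. Here the ring is 60 mm wide (y) over parallel flat flanks that run from x = -17 to +33 mm: the place to grip, in the upper half. Fully home, this point is 14 mm above seat, axes parallel to those of seat; the teeth then clear the inside by 3 mm or more.
- lid: Lid of the flask, a flat brass D-shaped plate 10 mm thick, 116 mm long, about 0.40 kg, loose, lying flat right way up on the bench; half-round front towards -x. Three lugs with 11 mm through bores at the same x, y as those of the ring. Origin on its underside, z up.
- lid_center (a point): Same axes as the lid, 5 mm above its underside; mass centre within 6 mm. Here the lid is 64 mm wide (y) over parallel straight edges that run from x = -17 to +35 mm: the place to grip. Fully home on the seated ring, this point is 33 mm above seat, axes parallel to those of seat; the posts then stand 8 mm proud of the lid.
- teeth: The tooth set-up on the lower half: white teeth in pink wax in a horseshoe, fixed, up to 12.5 mm above the joint face. Same origin in plan as seat, 40 mm lower. Not to be touched.
- jar_center (a point): Bystander: small glass jar with an orange cap, 42 mm across, 72 mm high, loose; the point is half-way up. Leave alone.
- tumbler_center (a point): Bystander: empty glass tumbler, 72 mm across, 85 mm high, loose; the point is half-way up. Leave alone.
- model_center (a point): Bystander: cream plaster model of a jaw, about 70 x 54 x 37 mm high, loose; the point is 18 mm above the bench. Leave alone.
Mind the look-alikes: they are no part of the job. Several things look just like the ring: the one meant starts farthest from the robot's base.

How it is judged:
By the outcome, as a careful person would: the job done as asked, in the order asked, and still so for the second after the job is handed in, with the robot touching nothing.
It also fails if it takes over 58 s, if anything falls off the work surface, if the arm or the gripper's body presses on something with over 40 N, if the wrist force passes 120 N, or if a joint passes its speed limit or range.

## Working session

There is one attempt and no reset: what is moved stays moved. The work goes in short steps, Python scripts to look and compute and a shell command to move; the robot and the scene stay as the last step left them, time stands still between calls to the robot, and variables do not carry over. Pictures are saved under pics/ and viewed, about 8 in all and at most 12, crops included, and the job is handed in when it is done.

```bash
ls; mkdir -p pics; cat > h.py <<'E'
import numpy as np, cv2
from cell import ctrl
def save(im,name,crop=None):
    c=im["color"]
    if crop: c=c[crop[1]:crop[3],crop[0]:crop[2]]
    cv2.imwrite("pics/"+name,np.ascontiguousarray(c[:,:,::-1]))
def cloud(im):
    d=im["depth"]; K=im["camera_matrix"]; h,w=d.shape
    u,v=np.meshgrid(np.arange(w),np.arange(h))
    p=cv2.undistortPoints(np.stack([u,v],-1).reshape(-1,1,2).astype(np.float64),np.array(K,float),np.array([im["k1"],0,0,0,0.]))[:,0]
    P=np.c_[p,np.ones(len(p))]*d.reshape(-1,1)
    X=(P-np.array(im["t"]))@np.array(im["R"])
    X=X.reshape(h,w,3); X[d==0]=np.nan
    return X
def pix(im,X):
    r,_=cv2.Rodrigues(np.array(im["R"],float))
    return cv2.projectPoints(np.array(X,float).reshape(-1,1,3),r,np.array(im["t"],float),np.array(im["camera_matrix"],float),np.array([im["k1"],0,0,0,0.]))[0][:,0]
E
python3 - <<'E'
from h import *
s=ctrl.read_state(); print({k:np.round(v,3).tolist() for k,v in s.items()})
ims={}
for n in ["top","side"]:
    im=ctrl.get_image(n); save(im,n+"0.png"); X=cloud(im)
    print(n,"cam at",np.round(-np.array(im["R"]).T@np.array(im["t"])),im["k1"])
    for q in ["ring","lid","lower","teeth","jar_center","tumbler_center","model_center"]:
        for r in ctrl.search_frame(q,im)[:5]:
            e=r["extent"]; c=X[int(e[1]),int(e[0])]
            print(q,round(r["conf"],2),np.round(e).tolist(),np.round(c).tolist())
    np.savez(n+"0.npz",X=X,c=im["color"])
E
python3 -c "
import cv2,numpy as np
" 
```

```text
pics
{'clock': 0.0, 'qpos': [1.249, 0.629, 0.038, 1.518, -0.027, 0.996, -0.02], 'qd': [-0.0, 0.0, -0.001, 0.001, 0.001, -0.001, -0.0], 'tau': [-0.0, -56.339, 1.226, -19.344, 0.011, 0.01, -0.0], 'eef_pos': [164.347, -628.236, 230.395], 'tool_rot': [-3.14, -0.0, 0.256], 'force': [0.316, -0.743, 0.639], 'torque': [0.025, -0.021, 0.035], 'width': 84.91}
top cam at [ 461.   75. 1295.] -0.023951665917343823
ring 0.72 [214.0, 274.0, 27.0, 35.0] [299.0, 416.0, 3.0]
ring 0.54 [257.0, 201.0, 25.0, 37.0] [521.0, 281.0, 1.0]
ring 0.54 [325.0, 260.0, 22.0, 31.0] [334.0, 68.0, -0.0]
ring 0.52 [264.0, 253.0, 25.0, 37.0] [360.0, 259.0, -1.0]
lid 0.91 [432.0, 190.0, 30.0, 36.0] [541.0, -270.0, 12.0]
lid 0.56 [342.0, 128.0, 23.0, 25.0] [741.0, 9.0, 25.0]
lid 0.48 [257.0, 200.0, 24.0, 35.0] [nan, nan, nan]
lid 0.3 [334.0, 191.0, 34.0, 49.0] [547.0, 36.0, 39.0]
lower 0.64 [433.0, 193.0, 24.0, 28.0] [535.0, -271.0, 10.0]
lower 0.61 [335.0, 190.0, 39.0, 51.0] [547.0, 36.0, 39.0]
teeth 0.51 [336.0, 191.0, 18.0, 10.0] [547.0, 33.0, 34.0]
jar_center 0.58 [279.0, 140.0, 18.0, 15.0] [700.0, 201.0, 70.0]
jar_ce
[... 200 characters left out ...]
at [345. 726. 905.] -0.10553533853105049
ring 0.98 [354.0, 300.0, 52.0, 39.0] [377.0, 249.0, -1.0]
ring 0.92 [374.0, 374.0, 55.0, 52.0] [302.0, 401.0, -1.0]
ring 0.66 [388.0, 238.0, 47.0, 38.0] [329.0, 65.0, 1.0]
ring 0.59 [284.0, 291.0, 54.0, 33.0] [530.0, 273.0, 1.0]
lid 0.96 [336.0, 134.0, 32.0, 27.0] [542.0, -259.0, 12.0]
lower 0.68 [303.0, 204.0, 65.0, 44.0] [552.0, 54.0, 49.0]
teeth 0.68 [283.0, 290.0, 60.0, 31.0] [534.0, 269.0, 1.0]
teeth 0.51 [305.0, 199.0, 18.0, 10.0] [551.0, 31.0, 42.0]
jar_center 0.98 [222.0, 244.0, 21.0, 28.0] [696.0, 219.0, 49.0]
tumbler_center 0.69 [267.0, 131.0, 25.0, 35.0] [710.0, -143.0, 78.0]
model_center 0.85 [241.0, 175.0, 28.0, 22.0] [746.0, -14.0, 23.0]
```

View pics/top0.png

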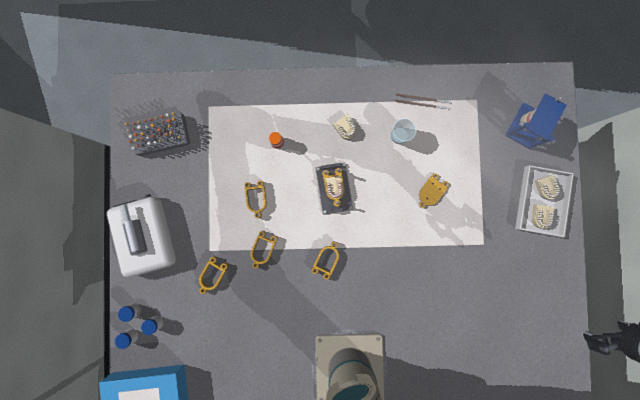

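View pics/side0.png

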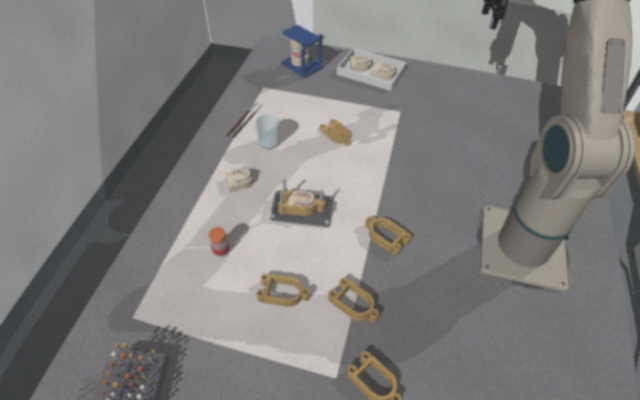

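The top view shows the flask's lower half at about (335,190), the lid at (432,190) and four rings. The ring at (257,200) is the farthest from the base (about 590 mm; the others are 340, 445 and 512 mm). Next I'll fly the wrist camera over the lid, then the lower half, then the ring.

```bash
python3 -m crank '[[[0.95,-0.52,0,0,0,0],[0.95,-0.52,0,0,0,0],[0.95,-0.52,0,0,0,0],[0.95,-0.52,0,0,0,0],[0.95,-0.52,0,0,0,0],[0.95,-0.52,0,0,0,0],[0.95,-0.52,0,0,0,0],[0.95,-0.52,0,0,0,0],[0.95,-0.52,0,0,0,0],[0.95,-0.52,0,0,0,0],[0.95,-0.52,0,0,0,0],[0.95,-0.52,0,0,0,0]]]' -1
python3 - <<'E'
from h import *
s=ctrl.read_state(); im=ctrl.get_image("wrist"); save(im,"w1.png"); X=cloud(im)
R=np.array(im["R"]);C=-R.T@np.array(im["t"]); print("cam",C.round(),"axis",R[2].round(3),"xax",R[0].round(3),np.array(s["eef_pos"]).round(),np.round(s["tool_rot"],3), im["camera_matrix"][0][0])
for r in ctrl.search_frame("lid",im)[:3]: print(r)
np.savez("w1.npz",X=X,c=im["color"])
E
```

```text
clock: 1.8
eef_pos: [452.1, -360.7, 229.6]
tool_rot: [3.134, 0.006, 0.236]
force: [0.5, -1.1, 0.6]
width: 85.2
cam [ 521. -343.  372.] axis [-0.272 -0.073 -0.96 ] xax [ 0.232 -0.973  0.008] [ 452. -361.  230.] [3.134 0.006 0.236] 330.05156094151727
{'extent': [255.4, 59.5, 98.9, 97.8], 'conf': 0.6}
```

View pics/w1.png

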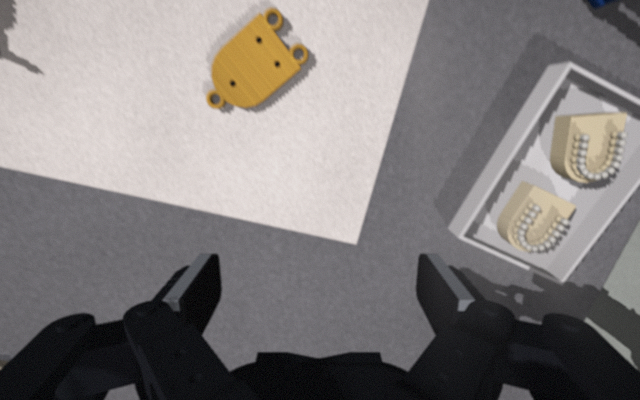

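The wrist view shows the lid, with bores at about (274,18), (300,53) and (215,98) px, and its front pointing towards the lower left of the image. Next I'll move over the lower half.

```bash
python3 -m crank '[[[0.32,-1,0,0,0,0],[0.32,-1,0,0,0,0],[0.32,-1,0,0,0,0],[0.32,-1,0,0,0,0],[0.32,-1,0,0,0,0],[0.32,-1,0,0,0,0],[0.32,-1,0,0,0,0],[0.32,-1,0,0,0,0],[0.32,-1,0,0,0,0],[0.32,-1,0,0,0,0],[0.32,-1,0,0,0,0],[0,0,0,0,0,0]]]' -1
python3 - <<'E'
from h import *
s=ctrl.read_state(); im=ctrl.get_image("wrist"); save(im,"w2.png"); X=cloud(im)
R=np.array(im["R"]);C=-R.T@np.array(im["t"]); print("cam",C.round(),"axis",R[2].round(3),"xax",R[0].round(3),np.array(s["eef_pos"]).round(),np.round(s["tool_rot"],3))
c=im["color"]; big=cv2.resize(c[0:260,160:480],None,fx=2.5,fy=2.3,interpolation=cv2.INTER_CUBIC)
cv2.imwrite("pics/w2c.png",big[:,:,::-1]); print(big.shape)
np.savez("w2.npz",X=X,c=c,R=im["R"],t=im["t"],K=im["camera_matrix"],k1=im["k1"])
Z=X[:,:,2]; print("z hist", np.histogram(Z[np.isfinite(Z)],bins=np.arange(-10,110,5)))
m=(Z>72)&(Z<95); n,l,st,ce=cv2.connectedComponentsWithStats(m.astype(np.uint8))
for i in range(1,n):
    if st[i,4]>3: print(st[i],np.nanmean(X[l==i],0).round(1))
E
```

```text
clock: 2.9
eef_pos: [481.2, -0.2, 227.1]
tool_rot: [3.13, -0.004, 0.242]
force: [-0.7, -0.3, 1.0]
width: 84.9
cam [548.  18. 370.] axis [-0.262 -0.076 -0.962] xax [ 0.238 -0.971  0.012] [481.  -0. 227.] [ 3.13  -0.004  0.242]
(598, 800, 3)
z hist (array([     0,  56463, 119550,   7112,   7712,   1934,   2179,   6925,
           76,   1432,   3149,    371,    599,     26,     27,     28,
           30,     43,    149,     75,      0,      0,      0]), array([-10,  -5,   0,   5,  10,  15,  20,  25,  30,  35,  40,  45,  50,
        55,  60,  65,  70,  75,  80,  85,  90,  95, 100, 105]))
[274  19  11  13 107] [601.   58.8  81.9]
[324  25  10  13 105] [606.2  20.3  82. ]
[289 144  10  10  73] [510.2  26.9  82.5]
```

View pics/w2c.png

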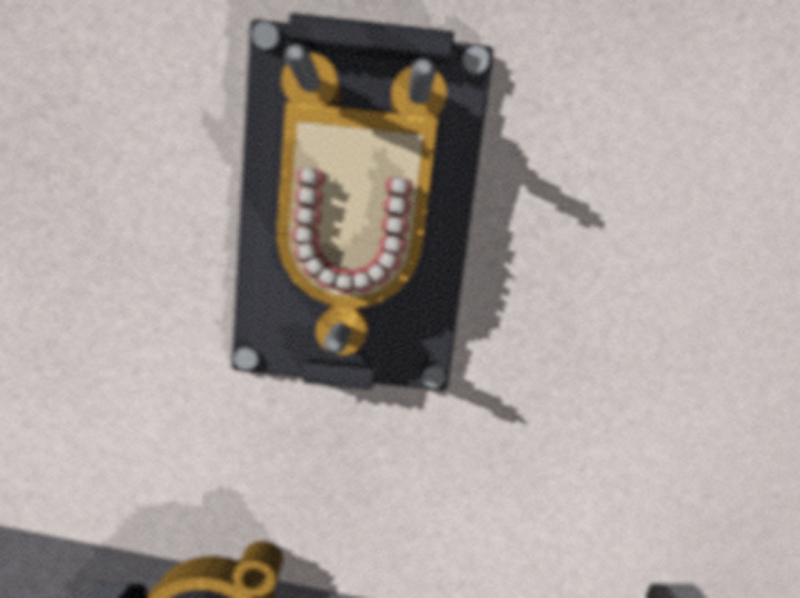

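The lower half is clear: post tips at depth-cloud (601,59), (606,20) and (510,27), with its heel towards +x, yaw ≈ 0.135 and seat ≈ (563.7, 34.2). Next is the ring.

```bash
python3 -m crank '[[[0.13,-0.9,0.17,0,0,0],[0.13,-0.9,0.17,0,0,0],[0.13,-0.9,0.17,0,0,0],[0.13,-0.9,0.17,0,0,0],[0.13,-0.9,0.17,0,0,0],[0.13,-0.9,0.17,0,0,0],[0.13,-0.9,0.17,0,0,0],[0.13,-0.9,0.17,0,0,0],[0.13,-0.9,0.17,0,0,0],[0.13,-0.9,0.17,0,0,0],[0,0,0,0,0,0]]]' -1
python3 - <<'E'
from h import *
s=ctrl.read_state(); im=ctrl.get_image("wrist"); X=cloud(im)
R=np.array(im["R"]);C=-R.T@np.array(im["t"]); print("cam",C.round(),np.array(s["eef_pos"]).round(),np.round(s["tool_rot"],3))
c=im["color"]; 
np.savez("w3.npz",X=X,c=c,R=im["R"],t=im["t"],K=im["camera_matrix"],k1=im["k1"])
Z=X[:,:,2]
hsv=cv2.cvtColor(c,cv2.COLOR_RGB2HSV); m=((hsv[:,:,1]>120)&(hsv[:,:,0]>8)&(hsv[:,:,0]<32)&(hsv[:,:,2]>50)).astype(np.uint8)
cs,hi=cv2.findContours(m,cv2.RETR_CCOMP,cv2.CHAIN_APPROX_NONE)
for k,h in zip(cs,hi[0]):
    a=cv2.contourArea(k)
    if a>15:
        mo=cv2.moments(k); print("outer" if h[3]<0 else "hole",a,round(mo["m10"]/mo["m00"],1),round(mo["m01"]/mo["m00"],1))
print(np.histogram(Z[(m>0)&np.isfinite(Z)],bins=np.arange(-4,40,4)))
big=cv2.resize(c[0:260,120:520],None,fx=2,fy=2,interpolation=cv2.INTER_CUBIC)
cv2.imwrite("pics/w3c.png",big[:,:,::-1])
E
```

```text
clock: 3.87
eef_pos: [465.0, 261.4, 170.4]
tool_rot: [3.118, -0.01, 0.214]
force: [-0.1, 1.2, 0.6]
width: 85.1
cam [531. 279. 314.] [465. 261. 170.] [ 3.118 -0.01   0.214]
outer 159.5 425.6 342.5
outer 227.5 512.2 306.5
outer 1507.0 128.7 286.1
outer 5769.0 297.6 274.3
hole 15.5 264.4 290.6
hole 2027.0 294.4 273.4
outer 5143.5 580.0 128.7
outer 7555.0 311.5 104.8
hole 78.0 305.5 168.4
hole 4090.5 310.8 109.8
hole 125.0 340.5 56.7
hole 123.0 292.1 51.3
(array([  51,  227,  415,  683,  990, 1125, 1202, 3978, 3176,  555]), array([-4,  0,  4,  8, 12, 16, 20, 24, 28, 32, 36]))
```

View pics/w3c.png

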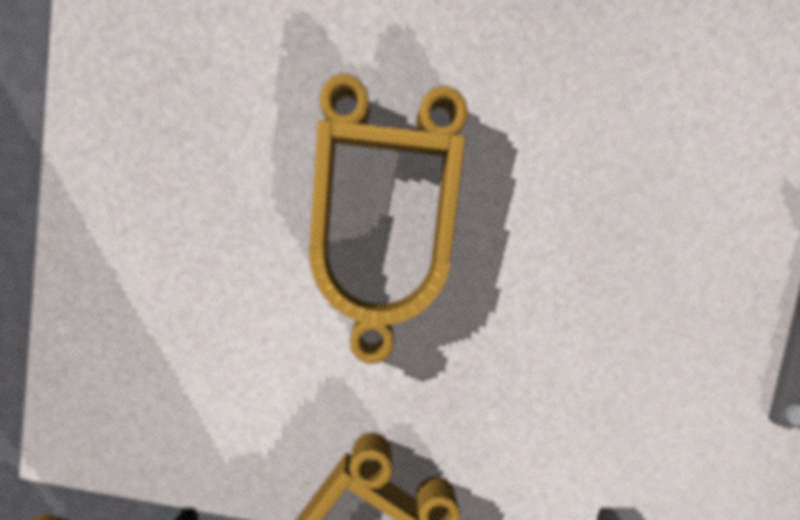

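The ring lies with its heel up-image; bores at about (292,51), (340,57) and (305,168) px. I'll fit CAD silhouettes to the wrist images for accurate poses of the ring and the lower half.

```bash
cat > fit.py <<'E'
from h import *
from scipy.optimize import minimize
LUG=np.array([[-55,0],[41,20],[41,-20.]])
def circ(c,r): a=np.linspace(0,2*np.pi,48,endpoint=False); return np.c_[c[0]+r*np.cos(a),c[1]+r*np.sin(a)]
def dee(r,xh): a=np.linspace(np.pi/2,1.5*np.pi,60); return np.vstack([np.c_[-17+r*np.cos(a),r*np.sin(a)],[[xh,-r],[xh,r]]])
PART=dict(ring=dict(out=dee(30,33),inn=dee(24,27),z=(0,28),bore=5.5),
          lid=dict(out=dee(32,35),inn=None,z=(0,10),bore=5.5),
          lower=dict(out=dee(28,31),inn=dee(21.5,25),z=(10,40),bore=None))
def mask(c,v=50):
    hsv=cv2.cvtColor(c,cv2.COLOR_RGB2HSV)
    return ((hsv[:,:,1]>110)&(hsv[:,:,0]>8)&(hsv[:,:,0]<32)&(hsv[:,:,2]>v)).astype(np.uint8)
def place(p,P,z):
    x,y,a=p[:3]; c,s=np.cos(a),np.sin(a)
    return np.c_[x+c*P[:,0]-s*P[:,1],y+s*P[:,0]+c*P[:,1],np.full(len(P),z)]
def fill(im,m,p,P,z,v):
    cv2.fillPoly(m,[np.round(pix(im,place(p,P,z))*16).astype(np.int32)],v,shift=4)
def render(im,part,p,z0=0):
    q=PART[part]; S=im["depth"].shape; tot=np.zeros(S,np.uint8)
    for z in np.linspace(q["z"][0],q["z"][1],8)+z0:
        m=np.zeros(S,np.uint8); fill(im,m,p,q["out"],z,1)
        if q["inn"] is not None: fill(im,m,p,q["inn"],z,0)
        for l in LUG:
            fill(im,m,p,circ(l,10),z,1)
        if q["bore"]:
            for l in LUG: fill(im,m,p,circ(l,q["bore"]),z,0)
        tot|=m
    if part=="lower":
        for z in np.linspace(40,86,16):
            for l in LUG: fill(im,tot,p,circ(l,4 if z<80 else 4-2.2*(z-80)/6),z,0)
    return tot
def fit(im,part,p0,z0=0,box=90,ignore=None):
    obs=mask(im["color"]); p0=np.array(p0,float)
    roi=np.zeros_like(obs); 
    fill(im,roi,p0,np.array([[-75,-45],[62,-45],[62,45],[-75,45.]]),z0+PART[part]["z"][1],1)
    if part=="lower": fill(im,roi,p0,dee(23,26),40,0)
    if part=="lid": fill(im,roi,p0,dee(24,26),z0+10,0)
    if ignore is not None: roi[ignore]=0
    o=cv2.GaussianBlur(obs.astype(np.float32),(0,0),1.2)
    f=lambda d:float((((cv2.GaussianBlur(render(im,part,p0+np.array(d)*[1,1,.01],z0).astype(np.float32),(0,0),1.2)-o)*roi)**2).sum())
    b=None
    for s in (6,2):
        x0=np.zeros(3) if b is None else b.x
        b=minimize(f,x0,method="Nelder-Mead",options=dict(initial_simplex=np.vstack([x0,x0+np.eye(3)*s]),xatol=.02,fatol=.02))
    return p0+b.x*[1,1,.01],b.fun,f(np.zeros(3))
def load(n):
    d=np.load(n); return dict(color=d["c"],R=d["R"],t=d["t"],camera_matrix=d["K"],k1=float(d["k1"]),depth=d["X"][:,:,2])
def shoot(name=None):
    s=ctrl.read_state(); im=ctrl.get_image("wrist")
    if name: np.savez(name,X=cloud(im),c=im["color"],R=im["R"],t=im["t"],K=im["camera_matrix"],k1=im["k1"],s=[*s["eef_pos"],*s["tool_rot"]])
    return s,im
def togo(target,yaw,s=None):
    "shift in tool units and turn in units, TCP target"
    from scipy.spatial.transform import Rotation as Ro
    s=s or ctrl.read_state(); A=Ro.from_euler("xyz",s["tool_rot"])
    T=Ro.from_euler("xyz",[np.pi,0,yaw])
    print("at",np.round(s["eef_pos"],1),np.round(s["tool_rot"],3),"F",np.round(s["force"],1),"w",round(s["width"],1))
    print("shift units",(A.inv().apply(np.array(target)-s["eef_pos"])/30).round(2),"turn units",np.degrees((A.inv()*T).as_rotvec()/6).round(2))
E
python3 - <<'E'
from fit import *
im=load("w3.npz"); pr=fit(im,"ring",[528,280,0.1]); print("ring",np.round(pr[0],3),pr[1:])
im2=load("w2.npz"); pl=fit(im2,"lower",[563.7,34.2,0.135]); print("lower",np.round(pl[0],3),pl[1:])
o=im["color"].copy(); e=cv2.Canny(render(im,"ring",pr[0])*255,50,150)>0; o[e]=[0,255,0]
o2=im2["color"].copy(); e=cv2.Canny(render(im2,"lower",pl[0])*255,50,150)>0; o2[e]=[0,255,0]
v=np.hstack([cv2.resize(a,None,fx=2.2,fy=2.2) for a in (o[20:200,230:400],o2[0:180,230:400])]); cv2.imwrite("pics/fit.png",v[:,:,::-1])
x,y,a=pr[0]
togo([x,y,60],a)
E
```

```text
ring [5.33472e+02 2.78757e+02 1.09000e-01] (np.float64(169.5364990234375), 1882.9703369140625)
lower [5.64423e+02 3.45150e+01 1.33000e-01] (np.float64(62.57583236694336), 88.66639709472656)
at [465.5 258.  170.7] [ 3.115 -0.01   0.212] F [ 0.5 -0.2  0.1] w 85.5
shift units [ 2.32 -0.3   3.71] turn units [ 0.24 -0.11  0.98]
```

View pics/fit.png

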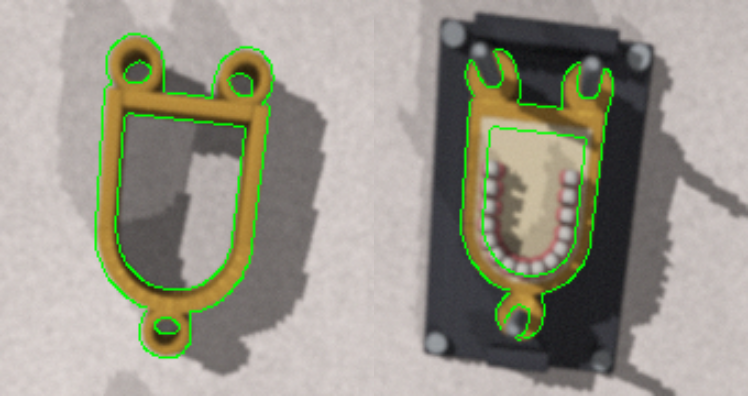

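Both fits lie on the outlines within about 1 px: ring (533.5, 278.8, yaw 0.109), seat (564.4, 34.5, yaw 0.133). Now I'll move above the ring, and measure where the fingertips stand in the tool frame.

```bash
python3 -m crank '[[[0.29,-0.04,0.46,0.03,-0.01,0.12],[0.29,-0.04,0.46,0.03,-0.01,0.12],[0.29,-0.04,0.46,0.03,-0.01,0.12],[0.29,-0.04,0.46,0.03,-0.01,0.12],[0.29,-0.04,0.46,0.03,-0.01,0.12],[0.29,-0.04,0.46,0.03,-0.01,0.12],[0.29,-0.04,0.46,0.03,-0.01,0.12],[0.29,-0.04,0.46,0.03,-0.01,0.12],[0,0,0,0,0,0],[0,0,0,0,0,0]]]' -1
python3 - <<'E'
from fit import *
from scipy.spatial.transform import Rotation as Ro
s,im=shoot("w4.npz"); X=cloud(im)
A=Ro.from_euler("xyz",s["tool_rot"]); L=A.inv().apply((X-np.array(s["eef_pos"])).reshape(-1,3)).reshape(X.shape)
m=np.isfinite(L[:,:,2])&(np.abs(L[:,:,1])<75)&(np.abs(L[:,:,0])<16)&(L[:,:,2]<10)&(L[:,:,2]>-70)
for sg in (1,-1):
    k=m&(L[:,:,1]*sg>0); q=L[k]; print("finger side",sg,k.sum(),"max z",np.percentile(q[:,2],[50,90,98,100]).round(1),"min|y|",np.percentile(np.abs(q[:,1]),[0,2,10]).round(1),"x",np.percentile(q[:,0],[2,98]).round(1))
togo([533.5,278.8,3],0.109,s)
o=im["color"]; cv2.imwrite("pics/w4.png",o[:,:,::-1])
E
```

```text
clock: 4.75
eef_pos: [546.7, 252.5, 59.2]
tool_rot: [3.129, -0.008, 0.084]
force: [-0.0, 0.3, 0.6]
width: 85.5
finger side 1 10257 max z [-63.8 -29.7 -18.4 -12.5] min|y| [34.  42.  42.7] x [-9.1 13.2]
finger side -1 10258 max z [-63.7 -29.4 -18.5 -12.4] min|y| [36.8 41.7 42.6] x [-8.9 13.4]
at [546.7 252.5  59.2] [ 3.129 -0.008  0.084] F [-0.   0.3  0.6] w 85.5
shift units [-0.38 -0.93  1.86] turn units [ 0.12 -0.07 -0.24]
```

View pics/w4.png

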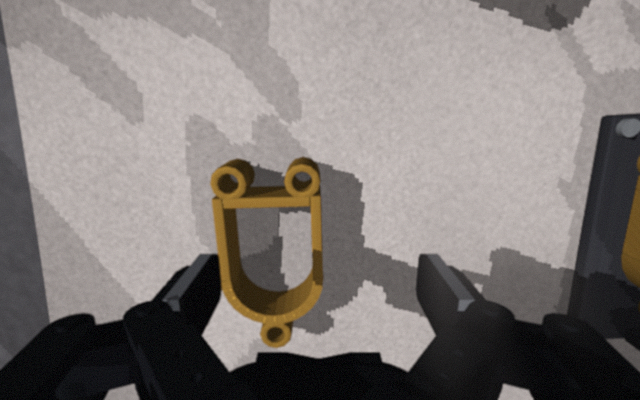

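The open fingertips stand 12.5 mm behind the TCP, so at 60 mm opening they should be about 5 mm behind it. The arm also lags sideways, so I'll correct that now and go lower.

```bash
python3 -m crank '[[[-0.1,-0.23,0.1,0.03,-0.02,-0.06],[-0.1,-0.23,0.1,0.03,-0.02,-0.06],[-0.1,-0.23,0.1,0.03,-0.02,-0.06],[-0.1,-0.23,0.1,0.03,-0.02,-0.06],[0,0,0,0,0,0],[0,0,0,0,0,0]]]' -1
python3 - <<'E'
from fit import *
s,im=shoot("w5.npz")
I=np.zeros((400,640),bool); I[255:]=1
for ig in (None,):
    p=fit(im,"ring",[533.5,278.8,0.109],ignore=ig); print(np.round(p[0],3),p[1:])
s=ctrl.read_state(); togo([p[0][0],p[0][1],-2],p[0][2],s)
E
```

```text
clock: 5.3
eef_pos: [529.9, 281.4, 49.7]
tool_rot: [-3.139, -0.001, 0.114]
force: [-0.5, 0.4, 0.1]
width: 85.6
[5.32803e+02 2.78885e+02 1.07000e-01] (np.float64(1302.213623046875), 1376.332275390625)
at [529.8 281.7  49.7] [-3.139e+00 -1.000e-03  1.140e-01] F [-0.5  1.4 -0.1] w 85.7
shift units [0.09 0.11 1.72] turn units [-0.03 -0.01  0.06]
```

```bash
python3 -m crank '[[[0.03,0.03,0.35,0,0,-0.01],[0.02,0.03,0.35,0,0,0],[0.02,0.03,0.35,0,0,0],[0.02,0.02,0.3,0,0,0],[0,0,0.2,0,0,0],[0,0,0.1,0,0,0],[0,0,0,0,0,0]]]' -1
python3 - <<'E'
from fit import *
togo([533.2,278.8,-2],.108)
E
```

```text
clock: 5.93
eef_pos: [533.1, 276.9, -6.4]
tool_rot: [-3.141, 0.0, 0.114]
force: [0.3, -0.3, 0.7]
width: 85.7
at [533.1 276.9  -6.4] [-3.141  0.     0.114] F [ 0.3 -0.3  0.7] w 85.7
shift units [ 0.01 -0.06 -0.15] turn units [-0.01  0.    0.06]
```

```bash
python3 -m crank '[[[0.01,-0.06,-0.15,0,0,0.05],[0,0,0,0,0,0]]]' -1; python3 -m crank '[[[0,0,0,0,0,0],[0,0,0,0,0,0],[0,0,0,0,0,0],[0,0,0,0,0,0],[0,0,0,0,0,0],[0,0,0,0,0,0],[0,0,0,0,0,0],[0,0,0,0,0,0]]]' 1
```

```text
clock: 6.1
eef_pos: [533.0, 278.5, -2.3]
tool_rot: [-3.141, 0.002, 0.108]
force: [0.5, -0.0, 0.6]
width: 85.3
clock: 6.77
eef_pos: [533.2, 279.1, -0.7]
tool_rot: [-3.14, -0.0, 0.108]
force: [-1.2, -0.2, -2.1]
width: 59.2
```

Gripped at about 59–60 mm. Lifting.

```bash
python3 -m crank '[[[0,0,-0.2,0,0,0],[0,0,-0.4,0,0,0],[0,0,-0.6,0,0,0],[0,0,-0.7,0,0,0],[0,0,-0.7,0,0,0],[0,0,-0.7,0,0,0],[0,0,-0.7,0,0,0],[0,0,-0.5,0,0,0],[0,0,-0.2,0,0,0],[0,0,0,0,0,0]]]'
python3 - <<'E'
from fit import *
from scipy.spatial.transform import Rotation as Ro
s,im=shoot("w6.npz")
big=cv2.resize(im["color"][100:400,120:520],None,fx=2,fy=2); cv2.imwrite("pics/w6.png",big[:,:,::-1])
togo([564.4,34.5,140],.133)
E
```

```text
clock: 7.6
eef_pos: [529.8, 276.8, 150.3]
tool_rot: [3.14, 0.006, 0.108]
force: [0.6, -1.1, -4.5]
width: 58.9
at [529.7 276.7 149.6] [3.14  0.007 0.108] F [-0.6 -0.2 -4.6] w 58.8
shift units [0.28 8.15 0.33] turn units [ 0.02  0.07 -0.24]
```

View pics/w6.png

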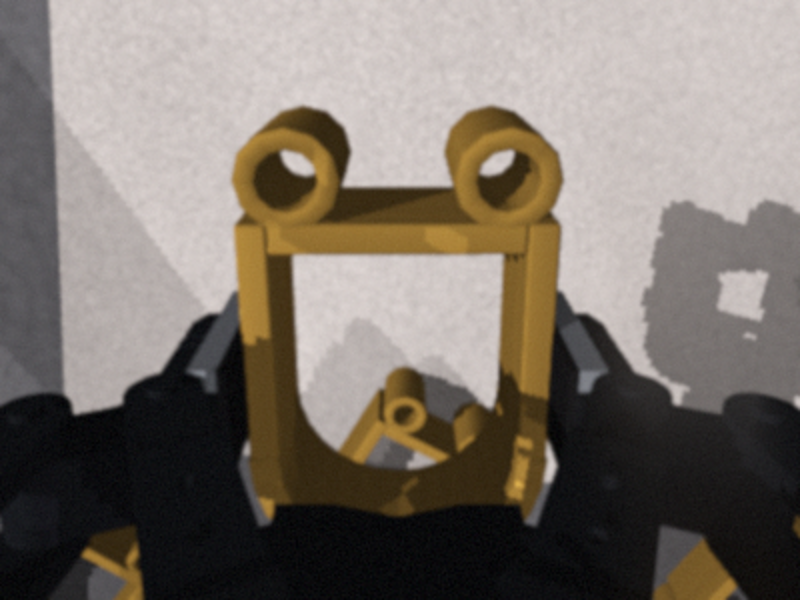

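The ring is held level and straight between the pads; its heel lugs are in view at crop (285,175) and (500,175). I'll measure it in the tool frame and move over the lower half.

```bash
cat >> fit.py <<'E'
from scipy.spatial.transform import Rotation as Ro
def held(im,s,part="ring",dz=0.7,rows=310):
    ig=np.zeros((400,640),bool); ig[rows:]=1
    a=s["tool_rot"][2]; p=fit(im,part,[s["eef_pos"][0],s["eef_pos"][1],a],z0=s["eef_pos"][2]+dz,ignore=ig)
    d=np.array([p[0][0]-s["eef_pos"][0],p[0][1]-s["eef_pos"][1]]); c,n=np.cos(a),np.sin(a)
    print("held",np.round(p[0],3),"fit",np.round(p[1:],0),"in tool-yaw frame",np.round([c*d[0]+n*d[1],-n*d[0]+c*d[1],p[0][2]-a],3)); return p
E
python3 - <<'E'
from fit import *
im=load("w6.npz"); v=np.load("w6.npz")["s"]; held(im,dict(eef_pos=v[:3],tool_rot=v[3:]))
E
python3 -m crank '[[[0.03,0.5,0.03,0,0.01,-0.02],[0.03,0.85,0.03,0,0.01,-0.03],[0.03,0.85,0.03,0,0.01,-0.03],[0.03,0.85,0.03,0,0.01,-0.03],[0.03,0.85,0.03,0,0.01,-0.03],[0.03,0.85,0.03,0,0,-0.03],[0.03,0.85,0.03,0,0,-0.03],[0.03,0.85,0.03,0,0,-0.03],[0.03,0.8,0.03,0,0,-0.02],[0.03,0.5,0.03,0,0,0],[0,0.2,0,0,0,0],[0,0,0,0,0,0]]]'
python3 - <<'E'
from fit import *
s,im=shoot("w7.npz"); held(im,s)
big=cv2.resize(im["color"][100:400,120:520],None,fx=2,fy=2); cv2.imwrite("pics/w7.png",big[:,:,::-1])
togo([564.4,34.5,100],.133)
E
```

```text
held [5.29317e+02 2.76551e+02 1.11000e-01] fit [1357. 1475.] in tool-yaw frame [-0.494 -0.18   0.003]
clock: 8.65
eef_pos: [557.0, 22.4, 124.9]
tool_rot: [3.136, 0.031, 0.138]
force: [0.0, -0.3, -4.7]
width: 58.9
held [5.57234e+02 2.23850e+01 1.46000e-01] fit [2471. 2580.] in tool-yaw frame [ 0.214 -0.085  0.008]
at [556.7  23.3 124.8] [3.136 0.031 0.138] F [ 0.4 -1.  -4.1] w 58.9
shift units [ 0.33 -0.34  0.82] turn units [0.05 0.3  0.05]
```

View pics/w7.png

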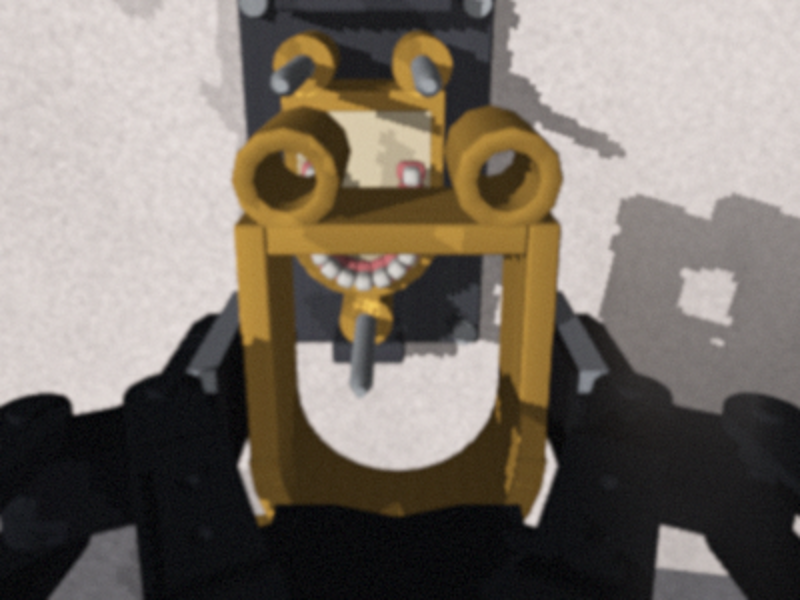

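Ring in tool frame: within 0.5 mm and 0.008 rad of straight. Post tips show at full-frame px of about (261,142), (335,144) and (300,292), so I'll cross-check the seat from these.

```bash
cat >> fit.py <<'E'
def ray(im,uv,z):
    R=np.array(im["R"]);C=-R.T@np.array(im["t"])
    p=cv2.undistortPoints(np.array(uv,float).reshape(-1,1,2),np.array(im["camera_matrix"],float),np.array([im["k1"],0,0,0,0.]))[:,0]
    d=np.c_[p,np.ones(len(p))]@R; return C+d*((z-C[2])/d[:,2:])
def rigid(M,W):
    m,w=M.mean(0),W.mean(0); U,_,V=np.linalg.svd((M-m).T@(W-w)); a=np.arctan2((V.T@U.T)[1,0],(V.T@U.T)[0,0])
    r=np.array([[np.cos(a),-np.sin(a)],[np.sin(a),np.cos(a)]]); t=w-r@m
    return t,a,np.linalg.norm(M@r.T+t-W,axis=1)
E
python3 - <<'E'
from fit import *
im=load("w7.npz"); W=ray(im,[[300.5,292.5],[261,142],[335,144]],85.5)[:,:2]
print(W.round(1),rigid(LUG,W))
X=np.load("w2.npz"); im2=load("w2.npz")
# project fitted seat posts into w7 for comparison
for z in (86,40): print(z,pix(im,place([564.4,34.5,.133],LUG,z)).round(1).tolist())
E
```

```text
[[511.5  27.2]
 [601.9  59.6]
 [606.3  19.8]] (array([564.27638263,  34.33405614]), np.float64(0.13116448696820296), array([1.71171963, 0.42751828, 1.29334239]))
86 [[300.1, 295.1], [260.6, 141.2], [334.8, 141.4]]
40 [[303.0, 259.9], [271.6, 131.8], [331.2, 132.0]]
```

Two independent estimates agree within 0.3 mm: seat (564.4, 34.4, 0.132). Aligning above the posts.

```bash
python3 -m crank '[[[0.11,-0.11,0.15,0.02,0.1,-0.01],[0.11,-0.11,0.15,0.01,0.1,-0.01],[0.11,-0.11,0.1,0.01,0.1,-0.01],[0,0,0.05,0,0,0],[0,0,0,0,0,0],[0,0,0,0,0,0]]]'
python3 - <<'E'
from fit import *
togo([564.4,34.4,100],.132)
E
```

```text
clock: 9.2
eef_pos: [563.8, 44.6, 108.3]
tool_rot: [-3.137, -0.001, 0.153]
force: [0.1, 0.2, -3.9]
width: 59.0
at [563.8  44.6 108.3] [-3.137e+00 -1.000e-03  1.530e-01] F [ 0.1  0.2 -3.9] w 59.0
shift units [-0.03  0.34  0.28] turn units [-0.04 -0.01  0.2 ]
```

```bash
python3 -m crank '[[[0,0.12,0.05,0,0,0.06],[0,0.08,0.05,0,0,0.05],[0,0,0,0,0,0],[0,0,0,0,0,0],[0,0,0,0,0,0]]]'
python3 - <<'E'
from fit import *
togo([564.4,34.4,100],.132)
E
```

```text
clock: 9.62
eef_pos: [565.1, 38.4, 105.4]
tool_rot: [-3.137, -0.002, 0.141]
force: [0.0, -0.9, -5.2]
width: 58.9
at [565.1  38.4 105.4] [-3.137e+00 -2.000e-03  1.410e-01] F [ 0.  -0.9 -5.2] w 58.9
shift units [-0.04  0.13  0.18] turn units [-0.04 -0.02  0.08]
```

```bash
python3 -m crank '[[[-0.02,0.08,0.05,-0.03,-0.01,0.05],[-0.01,0.05,0.05,-0.01,-0.01,0.03],[0,0,0,0,0,0],[0,0,0,0,0,0]]]'
python3 - <<'E'
from fit import *
s,im=shoot("w8.npz"); held(im,s)
print("posts",pix(im,place([564.4,34.4,.132],LUG,86)).round(1).tolist())
big=cv2.resize(im["color"][100:400,120:520],None,fx=2,fy=2); cv2.imwrite("pics/w8.png",big[:,:,::-1])
togo([564.4,34.4,90],.132)
E
```

```text
clock: 9.95
eef_pos: [564.9, 33.4, 102.4]
tool_rot: [3.141, 0.0, 0.131]
force: [-0.1, -0.2, -4.6]
width: 59.1
held [5.64343e+02 3.34120e+01 1.33000e-01] fit [2984. 3121.] in tool-yaw frame [-0.539  0.107  0.002]
posts [[316.5, 335.0], [274.7, 167.7], [356.7, 167.5]]
at [564.8  33.4 102.4] [3.141 0.    0.131] F [-0.  -0.5 -5.2] w 59.0
shift units [-0.01 -0.04  0.41] turn units [ 0.01  0.   -0.01]
```

View pics/w8.png

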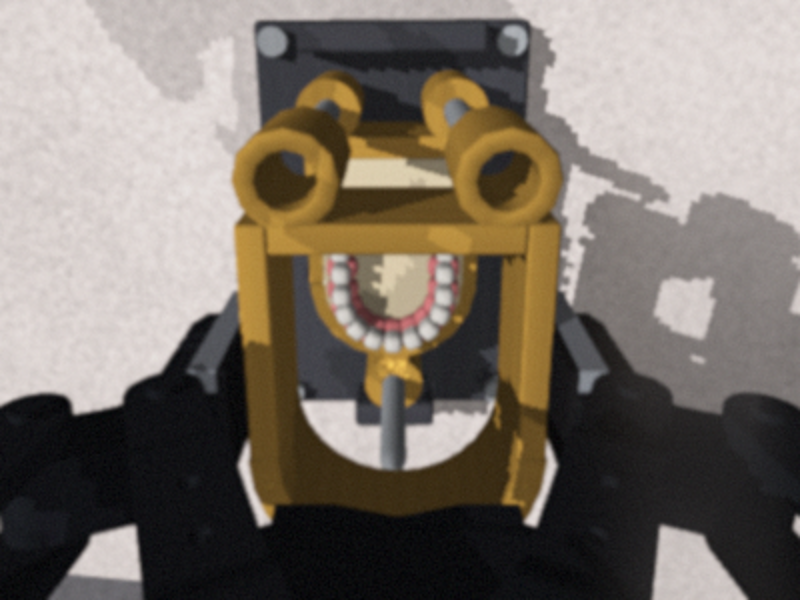

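Posts and lugs line up. Descending onto the tapers.

```bash
python3 -m crank '[[[0,-0.03,0.1,0,0,0],[0,0,0.15,0,0,0],[0,0,0.15,0,0,0],[0,0,0.1,0,0,0],[0,0,0,0,0,0]]]'
python3 - <<'E'
from fit import *
togo([564.7,34.4,40],.132)
E
```

```text
clock: 10.42
eef_pos: [564.8, 34.7, 85.8]
tool_rot: [3.141, -0.0, 0.131]
force: [-0.3, -1.0, -4.9]
width: 59.1
at [564.8  34.7  85.8] [ 3.141 -0.     0.131] F [-0.3 -1.  -4.9] w 59.1
shift units [-0.01  0.01  1.53] turn units [ 0.   -0.   -0.01]
```

```bash
python3 -m crank '[[[0,0.01,0.1,0,0,0],[0,0,0.15,0,0,0],[0,0,0.1,0,0,0],[0,0,0,0,0,0]]]'
python3 - <<'E'
from fit import *
togo([564.7,34.4,40],.132)
E
```

```text
clock: 10.75
eef_pos: [564.7, 34.5, 73.8]
tool_rot: [3.141, 0.0, 0.131]
force: [0.2, -0.1, -4.9]
width: 59.0
at [564.7  34.5  73.8] [3.141 0.    0.131] F [ 0.2 -0.1 -4.9] w 59.0
shift units [-0.    0.    1.13] turn units [ 0.    0.   -0.01]
```

On all three posts with no contact force. Continuing down.

```bash
python3 -m crank '[[[0,0,0.15,0,0,0],[0,0,0.2,0,0,0],[0,0,0.2,0,0,0],[0,0,0.2,0,0,0],[0,0,0.12,0,0,0],[0,0,0,0,0,0]]]'; python3 -c "
from fit import *
togo([564.7,34.4,39.3],.132)"
```

```text
clock: 11.25
eef_pos: [564.6, 34.6, 44.6]
tool_rot: [3.142, 0.001, 0.131]
force: [0.5, 0.2, -5.9]
width: 58.5
at [564.6  34.6  44.6] [3.142e+00 1.000e-03 1.310e-01] F [ 0.5  0.2 -5.9] w 58.5
shift units [0.   0.01 0.18] turn units [ 0.    0.01 -0.01]
```

```bash
python3 -m crank '[[[0,0,0.08,0,0,0],[0,0,0.05,0,0,0],[0,0,0.03,0,0,0],[0,0,0.02,0,0,0]]]';python3 -m crank '[[[0,0,0.03,0,0,0],[0,0,0.02,0,0,0],[0,0,0.02,0,0,0]]]'
```

```text
clock: 11.58
eef_pos: [564.8, 34.5, 39.2]
tool_rot: [3.141, 0.001, 0.131]
force: [-2.9, -1.1, 8.9]
width: 58.8
clock: 11.83
eef_pos: [564.8, 34.5, 39.2]
tool_rot: [3.141, -0.0, 0.131]
force: [-2.3, 0.4, 2.8]
width: 59.1
```

Contact at exactly the expected height (39.2, with the force rising to +9 N). Releasing and lifting clear, then checking.

```bash
python3 -m crank '[[[0,0,0,0,0,0],[0,0,0,0,0,0],[0,0,0,0,0,0],[0,0,0,0,0,0],[0,0,0,0,0,0],[0,0,0,0,0,0]]]' -1; python3 -m crank '[[[0,0,-0.2,0,0,0],[0,0,-0.4,0,0,0],[0,0,-0.7,0,0,0],[0,0,-0.9,0,0,0],[-0.2,0,-0.9,0,0,0],[-0.2,0,-0.9,0,0,0],[-0.2,0,-0.9,0,0,0],[-0.2,0,-0.6,0,0,0],[-0.2,0,-0.3,0,0,0],[0,0,0,0,0,0]]]'
python3 - <<'E'
from fit import *
s,im=shoot("w9.npz")
X=cloud(im); Z=X[:,:,2]
p=fit(im,"ring",[564.4,34.4,.132],z0=40); print("seated ring",np.round(p[0],3),np.round(p[1:]))
big=cv2.resize(im["color"][60:360,160:560],None,fx=2,fy=2); cv2.imwrite("pics/w9.png",big[:,:,::-1])
# top face heights around ring
for nm,q in dict(flankL=[8,27],flankR=[8,-27],heel=[30,0],front=[-40,0],frontL=[-30,22],frontR=[-30,-22],lugF=[-62,0],lugL=[48,20],lugR=[48,-20]).items():
    u,v=pix(im,place([564.4,34.4,.132],np.array([q],float),68))[0]; w=Z[int(v)-1:int(v)+2,int(u)-1:int(u)+2]; print(nm,np.nanmedian(w).round(1),end="; ")
print()
togo([500,-250,180],.236,s)
E
```

```text
clock: 12.33
eef_pos: [568.4, 34.8, 40.7]
tool_rot: [3.141, -0.008, 0.131]
force: [0.3, 0.3, 0.6]
width: 85.5
clock: 13.17
eef_pos: [536.2, 30.6, 230.2]
tool_rot: [3.141, -0.012, 0.131]
force: [-0.5, 0.6, -0.1]
width: 85.3
seated ring [5.64605e+02 3.44360e+01 1.32000e-01] [184. 190.]
flankL 68.3; flankR 67.9; heel 68.4; front 63.3; frontL 68.1; frontR 68.1; lugF 86.0; lugL 67.8; lugR 68.2; 
at [536.2  30.6 230.2] [ 3.141 -0.012  0.131] F [-0.5  0.6 -0.1] w 85.3
shift units [-2.44  9.12  1.65] turn units [ 0.01 -0.11 -1.  ]
```

View pics/w9.png

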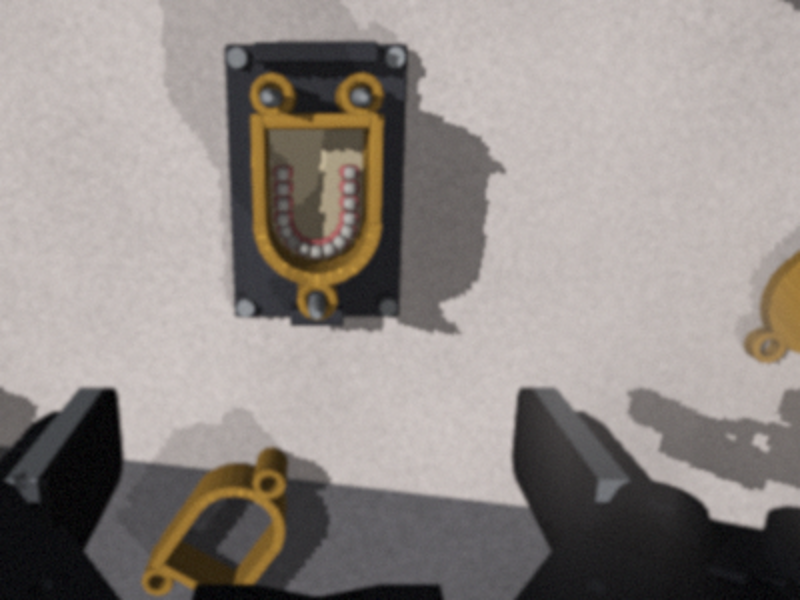

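The ring is seated: its top face reads 68 ±0.4 mm all round, and the fit (564.6, 34.4, 0.132) matches the seat. Now the lid.

```bash
python3 -m crank '[[[-0.28,0.6,0.2,0,0,0],[-0.28,0.86,0.2,0,0,0],[-0.28,0.86,0.2,0,0,0],[-0.28,0.86,0.2,0,0,0],[-0.28,0.86,0.2,0,0,0],[-0.28,0.86,0.2,0,0,0],[-0.28,0.86,0.2,0,0,0],[-0.28,0.86,0.2,0,0,0],[-0.28,0.86,0.2,0,0,0],[-0.28,0.6,0.2,0,0,0],[0,0.3,0,0,0,0],[0,0,0,0,0,0]]]'; python3 -m crank '[[[0,0,0,0,0,0.6],[0,0,0,0,0,0.6],[0,0,0,0,0,0.6],[0,0,0,0,0,0.6],[0,0,0,0,0,0.6],[0,0,0,0,0,0.6],[0,0,0,0,0,0.6],[0,0,0,0,0,0.6],[0,0,0,0,0,0.6],[0,0,0,0,0,0.6],[0,0,0,0,0,0.6],[0,0,0,0,0,0]]]'
python3 - <<'E'
from fit import *
s,im=shoot("w10.npz"); print(np.round(s["qpos"],2))
for r in ctrl.search_frame("lid",im)[:2]: print(r)
p=min((fit(im,"lid",[541,-270,a]) for a in (-.5,-.62,-.75)),key=lambda q:q[1]); print("lid",np.round(p[0],3),np.round(p[1:]))
o=im["color"].copy(); o[cv2.Canny(render(im,"lid",p[0])*255,50,150)>0]=[0,255,0]
cv2.imwrite("pics/w10.png",cv2.resize(o[0:300,120:520],None,fx=2,fy=2)[:,:,::-1])
togo([p[0][0],p[0][1],50],p[0][2])
E
```

```text
clock: 14.22
eef_pos: [486.6, -236.6, 158.4]
tool_rot: [-3.135, -0.007, 0.139]
force: [0.1, 0.3, 0.7]
width: 85.1
clock: 15.22
eef_pos: [496.5, -214.2, 158.2]
tool_rot: [-3.119, 0.005, -0.563]
force: [-1.0, 0.4, 0.4]
width: 85.3
[ 0.26  0.58  0.17  1.9  -0.18  0.68 -1.59]
lid [ 541.694 -275.092   -0.674] [ 138. 1566.]
at [ 496.4 -214.4  158.1] [-3.119  0.005 -0.559] F [-1.2 -0.3  0.4] w 85.3
shift units [2.37 1.   3.57] turn units [-0.22  0.06  1.1 ]
```

View pics/w10.png

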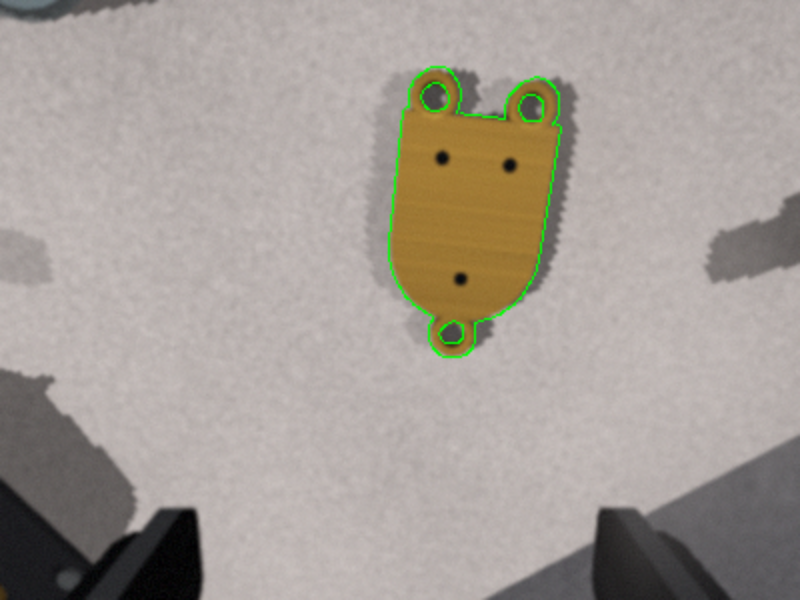

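The outline fit lies on the lid: (541.7, -275.1, yaw -0.674). The viewing budget is used up, so from here I check by numbers.

```bash
python3 -m crank '[[[0.3,0.12,0.35,-0.03,0.01,0.14],[0.3,0.12,0.35,-0.03,0.01,0.14],[0.3,0.12,0.35,-0.03,0.01,0.14],[0.3,0.12,0.35,-0.03,0.01,0.14],[0.3,0.12,0.35,-0.03,0.01,0.14],[0.3,0.12,0.35,-0.03,0.01,0.14],[0.3,0.12,0.3,-0.03,0,0.14],[0.27,0.1,0.2,0,0,0.1],[0,0,0,0,0,0],[0,0,0,0,0,0],[0,0,0,0,0,0]]]'
python3 - <<'E'
from fit import *
s,im=shoot("w11.npz"); ig=np.zeros((400,640),bool); ig[320:]=1
p=fit(im,"lid",[541.7,-275.1,-.674],ignore=ig); print("lid",np.round(p[0],3),np.round(p[1:]))
togo([541.7,-275.1,-3],-.674)
E
```

```text
clock: 16.23
eef_pos: [544.1, -276.8, 72.9]
tool_rot: [-3.139, 0.001, -0.663]
force: [0.1, -0.8, -0.0]
width: 85.0
lid [ 541.604 -274.705   -0.668] [271. 299.]
at [ 544.1 -276.6   73.1] [-3.139e+00  1.000e-03 -6.630e-01] F [-0.7 -0.6  0.4] w 85.1
shift units [-0.09  0.02  2.54] turn units [-0.03  0.01  0.1 ]
```

```bash
python3 -m crank '[[[-0.04,0.01,0.3,-0.03,0,0.05],[-0.03,0,0.4,0,0,0.03],[-0.02,0,0.4,0,0,0],[0,0,0.4,0,0,0],[0,0,0.4,0,0,0],[0,0,0.3,0,0,0],[0,0,0.1,0,0,0],[0,0,0,0,0,0],[0,0,0,0,0,0]]]'; python3 -c "
from fit import *
togo([541.65,-274.9,-3],-.671)"
```

```text
clock: 17.03
eef_pos: [540.5, -272.5, -3.4]
tool_rot: [-3.141, 0.004, -0.67]
force: [0.1, -0.3, -0.1]
width: 85.5
at [ 540.5 -272.5   -3.4] [-3.141  0.004 -0.67 ] F [ 0.1 -0.3 -0.1] w 85.5
shift units [ 0.08  0.04 -0.01] turn units [-0.    0.04  0.01]
```

```bash
python3 -m crank '[[[0.08,0.04,0,0,0.03,0],[0,0,0,0,0,0]]]'; python3 -m crank '[[[0,0,0,0,0,0],[0,0,0,0,0,0],[0,0,0,0,0,0],[0,0,0,0,0,0],[0,0,0,0,0,0],[0,0,0,0,0,0],[0,0,0,0,0,0]]]' 1
```

```text
clock: 17.2
eef_pos: [542.0, -275.4, -3.1]
tool_rot: [-3.141, -0.0, -0.67]
force: [0.3, -0.6, -0.5]
width: 85.3
clock: 17.78
eef_pos: [542.8, -275.9, -1.3]
tool_rot: [-3.141, -0.003, -0.67]
force: [0.1, 1.0, -1.3]
width: 61.9
```

Width 61.9 is a bit under 64. I'll lift a little and check the hold.

```bash
python3 -m crank '[[[0,0,-0.1,0,0,0],[0,0,-0.2,0,0,0],[0,0,-0.2,0,0,0],[0,0,-0.2,0,0,0],[0,0,-0.1,0,0,0],[0,0,0,0,0,0]]]'
cat >> fit.py <<'E'
def tilt(im,s,part="lid"):
    "plane of held part's top face from depth, in tool frame"
    X=cloud(im); A=Ro.from_euler("xyz",s["tool_rot"]); L=A.inv().apply((X-np.array(s["eef_pos"])).reshape(-1,3))
    k=np.isfinite(L[:,2])&(L[:,0]>-5)&(L[:,0]<33)&(abs(L[:,1])<27)&(L[:,2]>-35)&(L[:,2]<10); q=L[k]
    m=np.c_[q[:,:2],np.ones(len(q))]; w=np.ones(len(q),bool)
    for _ in range(4): c=np.linalg.lstsq(m[w],q[w,2],rcond=None)[0]; r=q[:,2]-m@c; w=abs(r)<2.5*r[w].std()+.1
    print("top face in tool: n",w.sum(),"slope x,y (rad)",c[:2].round(4),"z at 0",c[2].round(2),"rms",r[w].std().round(2))
E
python3 - <<'E'
from fit import *
s,im=shoot("w12.npz"); held(im,s,"lid",1.3,290); tilt(im,s); print(np.round(s["force"],1),s["width"],np.round(s["eef_pos"],1))
E
```

```text
clock: 18.28
eef_pos: [541.5, -275.0, 23.9]
tool_rot: [-3.141, 0.0, -0.67]
force: [0.6, 0.2, -4.5]
width: 61.8
held [ 539.776 -273.588   -0.672] fit [ 323. 1185.] in tool-yaw frame [-2.186e+00  5.200e-02 -2.000e-03]
top face in tool: n 10234 slope x,y (rad) [ 0.0013 -0.0005] z at 0 -11.38 rms 0.56
[ 0.6  0.2 -4.5] 61.79225118119898 [ 541.5 -275.    23.9]
```

The lid is held level, with its face parallel to the tool within 0.0015 rad, and sits 2 mm back along tool x. Lifting and turning, then translating to the flask.

```bash
python3 -m crank '[[[0,0,-0.4,0,0,0],[0,0,-0.4,0,0,-0.4],[0,0,-0.4,0,0,-0.7],[0,0,-0.4,0,0,-0.7],[0,0,-0.4,0,0,-0.7],[0,0,-0.4,0,0,-0.7],[0,0,-0.4,0,0,-0.7],[0,0,-0.4,0,0,-0.7],[0,0,-0.3,0,0,-0.7],[0,0,-0.2,0,0,-0.7],[0,0,0,0,0,-0.7],[0,0,0,0,0,0]]]'; python3 -c "
from fit import *
togo([566.5,34.7,135],.134)"
```

```text
clock: 19.33
eef_pos: [538.6, -275.7, 147.1]
tool_rot: [3.139, 0.003, 0.064]
force: [-0.4, -0.1, -4.2]
width: 61.7
at [ 538.6 -275.7  147.1] [3.139e+00 3.000e-03 6.400e-02] F [-0.4 -0.1 -4.2] w 61.7
shift units [  1.59 -10.27   0.37] turn units [ 0.02  0.03 -0.67]
```

```bash
python3 -m crank '[[[0.14,-0.5,0.03,0,0,-0.05],[0.14,-0.9,0.03,0,0,-0.06],[0.14,-1,0.03,0,0,-0.06],[0.14,-1,0.03,0,0,-0.06],[0.14,-1,0.03,0,0,-0.06],[0.14,-1,0.03,0,0,-0.06],[0.14,-1,0.03,0,0,-0.06],[0.14,-1,0.03,0,0,-0.06],[0.14,-0.9,0.03,0,0,-0.06],[0.14,-0.7,0.03,0,0,-0.06],[0.1,-0.4,0,0,0,-0.05],[0.05,-0.2,0,0,0,0]]]';python3 -m crank '[[[0,0,0,0,0,0],[0,0,0,0,0,0],[0,0,0,0,0,0]]]'; python3 -c "
from fit import *
s,im=shoot('w13.npz'); held(im,s,'lid',1.4,290); tilt(im,s)
togo([566.5,34.7,115],.134)"
```

```text
clock: 20.33
eef_pos: [558.4, 27.9, 136.8]
tool_rot: [3.135, 0.007, 0.1]
force: [0.3, -0.3, -4.3]
width: 61.6
clock: 20.58
eef_pos: [557.7, 29.9, 136.9]
tool_rot: [3.135, 0.008, 0.1]
force: [-0.4, -0.6, -4.4]
width: 61.4
held [5.55928e+02 2.94050e+01 1.07000e-01] fit [2515. 2917.] in tool-yaw frame [-1.854 -0.294  0.007]
top face in tool: n 10255 slope x,y (rad) [ 0.0023 -0.0005] z at 0 -11.36 rms 0.56
at [557.7  29.3 136.9] [3.135 0.008 0.099] F [-0.3  0.  -5. ] w 61.6
shift units [ 0.32 -0.16  0.72] turn units [ 0.06  0.08 -0.33]
```

```bash
python3 -m crank '[[[0.1,-0.04,0.2,0.03,0.04,-0.12],[0.1,-0.04,0.2,0.03,0.04,-0.12],[0.08,-0.03,0.2,0,0,-0.08],[0.03,0,0.1,0,0,0],[0,0,0,0,0,0],[0,0,0,0,0,0],[0,0,0,0,0,0]]]'; python3 -c "
from fit import *
togo([566.5,34.7,105],.133)"
```

```text
clock: 21.22
eef_pos: [567.0, 27.4, 112.6]
tool_rot: [3.139, 0.001, 0.127]
force: [1.0, -0.6, -4.2]
width: 61.9
at [567.   27.4 112.6] [3.139e+00 1.000e-03 1.270e-01] F [ 1.  -0.6 -4.2] w 61.9
shift units [ 0.01 -0.24  0.25] turn units [ 0.02  0.01 -0.06]
```

```bash
python3 -m crank '[[[0,-0.12,0.08,0.02,0,-0.04],[0,-0.1,0.08,0,0,-0.02],[0,0,0,0,0,0],[0,0,0,0,0,0],[0,0,0,0,0,0]]]'; python3 -c "
from fit import *
s,im=shoot('w14.npz'); held(im,s,'lid',1.4,290)
W=place([564.5,34.4,.132],LUG,86); print('posts px',pix(im,W).round(1).tolist())
togo([566.5,34.7,95],.133)"
```

```text
clock: 21.63
eef_pos: [566.2, 35.2, 107.7]
tool_rot: [-3.141, 0.0, 0.134]
force: [1.0, -0.3, -3.9]
width: 61.3
held [5.64367e+02 3.47020e+01 1.43000e-01] fit [2845. 3150.] in tool-yaw frame [-1.89  -0.276  0.009]
posts px [[319.1, 330.9], [279.8, 168.4], [359.1, 168.5]]
at [566.3  35.2 107.8] [-3.141  0.     0.134] F [ 0.3 -0.2 -5.2] w 61.7
shift units [0.01 0.02 0.43] turn units [-0.    0.    0.01]
```

```bash
python3 -c "
from fit import *
for n in ('w12','w13','w14'):
    im=load(n+'.npz'); d=np.load(n+'.npz'); v=d['s']; im['color']=im['color'].copy(); im['color'][(d['X'][:,:,2]<v[2]-8)]=255
    held(im,dict(eef_pos=v[:3],tool_rot=v[3:]),'lid',1.4,290)"
```

```text
held [ 539.775 -273.615   -0.671] fit [ 327. 1180.] in tool-yaw frame [-2.171e+00  2.900e-02 -1.000e-03]
held [5.55784e+02 2.94990e+01 1.02000e-01] fit [ 273. 1019.] in tool-yaw frame [-1.988 -0.186  0.002]
held [5.64171e+02 3.47390e+01 1.42000e-01] fit [235. 990.] in tool-yaw frame [-2.08  -0.213  0.007]
```

```bash
python3 -m crank '[[[0.01,0.01,0.12,0,0,0.02],[0,0,0.18,0,0,0],[0,0,0.18,0,0,0],[0,0,0.1,0,0,0],[0,0,0,0,0,0],[0,0,0,0,0,0]]]'; python3 -c "
from fit import *
togo([566.55,34.8,66.6],.130)"
```

```text
clock: 22.18
eef_pos: [566.7, 34.6, 88.4]
tool_rot: [3.141, 0.0, 0.132]
force: [-0.1, -0.8, -3.9]
width: 61.6
at [566.7  34.6  88.4] [3.141 0.    0.132] F [-0.1 -0.8 -3.9] w 61.6
shift units [-0.   -0.01  0.73] turn units [0.   0.   0.02]
```

```bash
python3 -m crank '[[[0,0,0.1,0,0,0.02],[0,0,0.1,0,0,0],[0,0,0.1,0,0,0],[0,0,0,0,0,0]]]'; python3 -c "
from fit import *
togo([566.55,34.8,66.6],.130)"
```

```text
clock: 22.52
eef_pos: [566.7, 34.6, 78.5]
tool_rot: [3.141, 0.0, 0.129]
force: [-0.9, 0.6, -4.8]
width: 61.5
at [566.7  34.6  78.5] [3.141 0.    0.129] F [-0.9  0.6 -4.8] w 61.5
shift units [-0.   -0.01  0.4 ] turn units [ 0.    0.   -0.01]
```

Past the taper tips freely. Continuing down slowly to home.

```bash
python3 -m crank '[[[0,0,0.1,0,0,0],[0,0,0.1,0,0,0],[0,0,0.08,0,0,0],[0,0,0,0,0,0]]]'; python3 -m crank '[[[0,0,0.04,0,0,0],[0,0,0.03,0,0,0],[0,0,0.02,0,0,0],[0,0,0.02,0,0,0]]]'
```

```text
clock: 22.85
eef_pos: [566.5, 34.8, 69.2]
tool_rot: [-3.142, 0.001, 0.13]
force: [0.1, 0.3, -4.7]
width: 61.8
clock: 23.18
eef_pos: [566.7, 34.7, 66.6]
tool_rot: [-3.142, 0.0, 0.129]
force: [-3.1, 0.5, 4.4]
width: 61.5
```

Contact at 66.6 mm, exactly the computed home height. Release, lift and check.

```bash
python3 -m crank '[[[0,0,0.02,0,0,0],[0,0,0,0,0,0]]]'; python3 -m crank '[[[0,0,0,0,0,0],[0,0,0,0,0,0],[0,0,0,0,0,0],[0,0,0,0,0,0],[0,0,0,0,0,0],[0,0,0,0,0,0]]]' -1; python3 -m crank '[[[0,0,-0.2,0,0,0],[0,0,-0.4,0,0,0],[0,0,-0.7,0,0,0],[0,0,-0.9,0,0,0],[-0.25,0,-0.9,0,0,0],[-0.25,0,-0.9,0,0,0],[-0.25,0,-0.9,0,0,0],[-0.25,0,-0.6,0,0,0],[-0.25,0,-0.3,0,0,0],[0,0,0,0,0,0],[0,0,0,0,0,0]]]'
python3 - <<'E'
from fit import *
s,im=shoot("w15.npz"); X=cloud(im); Z=X[:,:,2]
p=fit(im,"lid",[564.5,34.4,.132],z0=68); print("lid",np.round(p[0],3),np.round(p[1:]))
b=np.array([564.5,34.4,.132])
m=np.zeros(Z.shape,np.uint8); fill(im,m,b,dee(29,32),78,1); q=X[(m>0)&np.isfinite(Z)]
c,n=np.cos(b[2]),np.sin(b[2]); d=q[:,:2]-b[:2]; l=np.c_[d@[c,n],d@[-n,c],np.ones(len(d))]
k=np.linalg.lstsq(l,q[:,2],rcond=None)[0]; print("lid top plane slope",k[:2].round(4),"z",k[2].round(2),"n",len(q))
for nm,t in zip("FLR",LUG):
    u,v=pix(im,place(b,t[None],86))[0]; w=Z[int(v)-3:int(v)+4,int(u)-3:int(u)+4]; print("post",nm,np.nanmax(w).round(1))
print(np.round(s["eef_pos"]),s["width"])
for cam in ("side","top"):
    i=ctrl.get_image(cam)
    for qn in ("jar_center","tumbler_center","model_center"):
        r=ctrl.search_frame(qn,i)[:1]; print(cam,qn,[(round(a["conf"],2),np.round(a["extent"]).tolist()) for a in r])
E
```

```text
clock: 23.35
eef_pos: [566.8, 34.8, 66.8]
tool_rot: [-3.142, -0.0, 0.129]
force: [-0.3, -0.7, -4.2]
width: 62.0
clock: 23.85
eef_pos: [570.1, 34.8, 67.8]
tool_rot: [3.141, -0.007, 0.129]
force: [0.5, -0.2, 0.8]
width: 85.3
clock: 24.77
eef_pos: [530.8, 29.7, 259.1]
tool_rot: [3.141, -0.015, 0.129]
force: [0.3, 0.2, -0.2]
width: 85.4
lid [5.65393e+02 3.44100e+01 1.34000e-01] [62. 76.]
lid top plane slope [ 0.0059 -0.001 ] z 77.99 n 4473
post F 87.0
post L 88.1
post R 87.5
[531.  30. 259.] 85.37660729590401
side jar_center [(0.7, [221.0, 242.0, 22.0, 30.0])]
side tumbler_center [(0.79, [266.0, 130.0, 24.0, 37.0])]
side model_center [(0.73, [240.0, 178.0, 28.0, 26.0])]
top jar_center [(0.68, [278.0, 142.0, 13.0, 15.0])]
top tumbler_center [(0.81, [402.0, 131.0, 25.0, 20.0])]
top model_center []
```

Lid top is at z = 78.0, as expected. One check remains: whether the 0.006 slope is just camera tilt, using the bench plane in the same image.

```bash
python3 - <<'E'
from fit import *
c,n=np.cos(.132),np.sin(.132)
def bench(f):
    X=np.load(f)["X"]; q=X[(abs(X[:,:,2])<8)]; d=q[:,:2]-[564.5,34.4]; k=(np.hypot(*d.T)<200)
    q,d=q[k],d[k]; l=np.c_[d@[c,n],d@[-n,c],np.ones(len(d))]
    for _ in range(3): s=np.linalg.lstsq(l,q[:,2],rcond=None)[0]; r=abs(q[:,2]-l@s); g=r<2.5*np.median(r)+.1; q,l=q[g],l[g]
    return s.round(4)
print("bench",bench("w15.npz"))
s,im=shoot("w16.npz"); p=fit(im,"lid",[565,34.4,.132],z0=68); print("lid",np.round(p[0],3)); print("bench",bench("w16.npz"))
X=cloud(im);b=np.array([565,34.4,.132]);m=np.zeros(X.shape[:2],np.uint8); fill(im,m,b,dee(27,30),78,1)
q=X[(m>0)&np.isfinite(X[:,:,2])]; d=q[:,:2]-b[:2]; l=np.c_[d@[c,n],d@[-n,c],np.ones(len(d))]
g=np.ones(len(q),bool)
for _ in range(3): k=np.linalg.lstsq(l[g],q[g,2],rcond=None)[0]; r=abs(q[:,2]-l@k); g=r<2
print("lid plane",k.round(4))
E
```

```text
bench [0.0011 0.     0.4865]
lid [5.65065e+02 3.43630e+01 1.34000e-01]
bench [0.0011 0.     0.4846]
lid plane [6.30000e-03 7.00000e-04 7.79989e+01]
```

```bash
python3 - <<'E'
from fit import *
def plane(f,b,z):
    im=load(f); X=np.load(f)["X"]; b=np.array(b); c,n=np.cos(b[2]),np.sin(b[2])
    m=np.zeros(X.shape[:2],np.uint8); fill(im,m,b,dee(27,30),z,1)
    q=X[(m>0)&np.isfinite(X[:,:,2])]; q=q[abs(q[:,2]-z)<3]; d=q[:,:2]-b[:2]; l=np.c_[d@[c,n],d@[-n,c],np.ones(len(d))]
    k=np.linalg.lstsq(l,q[:,2],rcond=None)[0]; r=q[:,2]-l@k
    bins=[np.median(q[(l[:,0]>a)&(l[:,0]<=a+15),2]).round(2) for a in range(-42,30,15)]
    print(f,k.round(4),"rms",r.std().round(2),bins,"px rows",pix(im,place(b,np.array([[-40,0],[30,0.]]),z)).round(0).tolist())
plane("w10.npz",[541.65,-274.9,-.671],10)
plane("w11.npz",[541.65,-274.9,-.671],10)
plane("w15.npz",[564.9,34.4,.132],78)
plane("w16.npz",[564.9,34.4,.132],78)
E
```

```text
w10.npz [7.30000e-03 1.00000e-03 1.00732e+01] rms 0.74 [np.float64(9.77), np.float64(9.87), np.float64(10.16), np.float64(10.17), np.float64(10.18)] px rows [[348.0, 151.0], [360.0, 65.0]]
w11.npz [ 6.5000e-03 -2.0000e-04  9.9948e+00] rms 0.62 [np.float64(9.73), np.float64(9.86), np.float64(10.03), np.float64(10.08), np.float64(10.1)] px rows [[318.0, 275.0], [319.0, 176.0]]
w15.npz [ 6.4000e-03 -1.5000e-03  7.7995e+01] rms 0.76 [np.float64(77.74), np.float64(77.78), np.float64(78.12), np.float64(78.07), np.float64(78.06)] px rows [[318.0, 186.0], [318.0, 114.0]]
w16.npz [6.30000e-03 6.00000e-04 7.79973e+01] rms 0.72 [np.float64(77.78), np.float64(77.84), np.float64(78.03), np.float64(78.13), np.float64(78.09)] px rows [[318.0, 185.0], [318.0, 113.0]]
```

The lid shows the same slope (0.0065–0.0073) when lying flat on the bench, so it comes from the camera and the seated lid is level. Handing in.

```bash
python3 -c "
from cell import ctrl
print(ctrl.finish_job())"
```

```text
the job is handed in; nothing more can be done
None
```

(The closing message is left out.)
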